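# Set out the loaf tins on the baking sheet

### The job

Get the baking sheet ready for filling: put the upside-down loaf tin and the one standing on its end onto the two empty outlines on either side of the tin already there (either tin on either outline), flat on their bottoms with the open side up, and with the red lug pointing the same way as on the tin already there. Set them down rather than dropping them or letting them topple over, and leave the tin already there and the other kitchen things where they are.

Things in the scene. Friction and masses are not known exactly. Their poses are not given: they have to be found in the camera images.
- tin_over: Starts upside down on the worktop (mouth down): white enamel loaf tin, blue rim, open box 110 long, 60 wide, 44 high outside, 4 mm walls and floor, about 0.18 kg; a flat red lug (30 wide, 5 thick) sticks 16 mm out of one short end, level with the rim. Origin: centre of the underside; x points towards the lug, y across, z from underside to mouth.
- tin_end: Starts standing on its plain short end, lug uppermost, mouth facing sideways: same white enamel loaf tin, blue rim, open box 110 long, 60 wide, 44 high outside, 4 mm walls and floor, about 0.18 kg; a flat red lug (30 wide, 5 thick) sticks 16 mm out of one short end, level with the rim. Origin: centre of the underside; x points towards the lug, y across, z from underside to mouth.
- tin_set: Already on the middle outline, mouth up, lug towards the sheet's -x edge: same white enamel loaf tin, blue rim, open box 110 long, 60 wide, 44 high outside, 4 mm walls and floor, about 0.18 kg; a flat red lug (30 wide, 5 thick) sticks 16 mm out of one short end, level with the rim. Origin: centre of the underside; x points towards the lug, y across, z from underside to mouth.
- tin_over_lug (a point): Middle of the red lug of tin_over: 63 mm along x and 41.5 mm along z from the tin's origin.
- tin_end_lug (a point): Middle of the red lug of tin_end: 63 mm along x and 41.5 mm along z from the tin's origin.
- tray: Dark baking sheet, fixed, 240 (x) by 380 (y) mm, floor 6 mm and rim 12 mm above the worktop; terracotta mat with three white tin outlines printed 105 mm apart along y, each with a red patch at its -x end where the lug goes. Origin: centre of the underside; x points from the lug edge to the other long edge (about world +y).
- place_near (a point): Centre of the empty outline on the sheet's +y side (nearer the robot), on its floor; 105 mm from the middle outline; same axes as the tray.
- place_far (a point): Centre of the empty outline on the sheet's -y side (farther from the robot), on its floor; 105 mm from the middle outline; same axes as the tray.
- lemon: Half a lemon, cut face down, 64 mm across, 41 high; leave alone. Origin: centre of its underside.
- spice: Amber spice jar with black cap, 48 mm across, 100 high; leave alone. Origin: centre of its underside.
- mug: Blue mug, 80 mm across, 92 high, with a handle on its +y side; leave alone. Origin: centre of its underside.
- spoon: Wooden spoon lying on the worktop, 200 mm long along its x; leave alone. Origin: on its underside.
- timer: Green egg timer, 70 mm across, 56 high; leave alone. Origin: centre of its underside.
Things that resemble listed ones, but are neither listed nor needed, are in the scene too. What is shaped like the tin_over but purple or yellow is not meant.

How it is judged:
By the outcome, as a careful person would: the job done as asked, in the order asked, and still so for the second after the job is handed in, with the robot touching nothing.
It also fails if it takes over 72 s, if anything falls off the work surface, if the arm or the gripper's body presses on something with over 40 N, if the wrist force passes 120 N, or if a joint passes its speed limit or range.

### The arm

A 6-joint arm with a two-finger parallel gripper is mounted at the origin on the work surface. World frame = base frame: x ahead of the robot, y to its left, z up, the work surface at z = 0. Lengths are in m, angles in rad, forces in N, time in s.
With the tool pointing down it reaches from about 0.35 to 0.925 m from the base axis. Payload 6.4 kg.
Tool frame: the origin (TCP) lies at the centre of the arm's flange, where the gripper is bolted on; the fingertips stand 199 mm ahead of it and the grasp point (between the pads) lies 180 mm ahead of it (r.tip_reach is the distance from the TCP to the fingertips, in m); z points along the fingers, y is the line along which they close (so a half turn about z gives the same grasp; the last joint's range is limited). The gripper opens to 94 mm and grips with 3 to 60 N. Pads are 16 mm wide; open, the fingers measure 119 mm over their backs; the gripper's body (75 mm by 177 mm) begins 78 mm behind the grasp point.
Start: joints at [-1.446, 0.245, 1.558, -0, 1.339, -0.174], TCP at [0.191, -0.621, 0.405] pointing down, gripper open.
Joint ranges: [-3.13, 3.13], [-1.02, 2.26], [0.13, 2.54], [-0.95, 4.09], [0.21, 2.88], [-2.74, 2.74]. Speed limits (rad/s): [2.57, 2.57, 3.14, 3.14, 3.14, 3.14].

### API

Orientations are given as a unit quaternion [x, y, z, w].
In Python, from station import telemetry, eyes, job, r gives the robot as it stands.
- The arm moves only by the tool step_arm, never from a script. Its argument "commands" is a list of rows, each a list of 5 numbers: the shift along the world's x, y, z as a fraction of full scale, then the turn about the world's z as a fraction of full scale, then the finger opening in mm, from 0 to 94. In form: [[tx, ty, tz, spin, claw], ...]. A call has 1 to 20 rows; each row shifts and turns the commanded pose from where the row before left it; what a row does not reach is not made up. Full scale, the value 1, is 0.02 m for a shift and pi/4 rad for a turn. A row lasts 1/10 s, in which the tool goes at most 50 mm and 8.59 degrees, less where a joint would pass 70% of its speed; a pose out of reach is approached as far as the arm can. A call with a number of a shift or a turn outside -1 to 1 is refused whole. A call with a gripper value outside its range is refused whole. The fingers move at their own pace and stop on an object; "squeeze" is the grip in N (left out, the last holds). Time passes only in rows, so rows that do not move let the fingers close. It gives the time, the measured TCP pose, the force, the opening and the grip force at its end, in the units of the state.
- telemetry.sense(): the state, without advancing time (a new reading comes with each control period).
- eyes.read_camera(name): name is "scene" or "top" or "wrist"; returns (picture, depth): 480x640x3 uint8, red, green, blue; 480x640 float32, m along the optical axis (not along the pixel's ray), 0 where there is no reading.
- eyes.camera_info(name): a dict with "mtx" (3x3 intrinsics, pixels), "T" (4x4, takes a point from camera to world coordinates). Camera axes: x right, y up, looking along -z (the intrinsics and any distortion apply to the point x, -y, -z); pixel columns grow to the right and rows downward; lengths in m; the calibration is good to about 2 mm. A picture is of the moment at which its call begins: read the wrist's pose just before it. camera_info takes no time and is no camera call; for the wrist camera it gives the pose at the moment of the call.
- job.hand_in(): hands the job in; it is judged then, once.
The state is a dict: "time": time; "joint_pos": joint angles; "joint_vel": joint speeds; "effort": joint torques, N m; "eef_pos": TCP position; "orientation": TCP orientation; "ft_force": force on the tool from outside, world axes, zero at the start; "wrist_torque": the same for the moment, N m; "opening": finger opening in m; "grip_force": force on a finger pad.
Only numpy, scipy, OpenCV 4.12 (cv2) and the standard library are available. Lean on these libraries where they do the work, as an engineer would, in place of code of your own. Each camera call takes 0.05 s, during which the arm holds its last target. There are 200 camera calls.

## Working session

There is one attempt and no reset: what is moved stays moved. The work goes in short steps, Python scripts to look and compute and a tool call to move; the robot and the scene stay as the last step left them, time stands still between calls to the robot, and variables do not carry over. Pictures are saved under pics/ and viewed, at most 10 in all, crops included, and the job is handed in when it is done.

Besides the shell and the picture viewer there is one more tool, called as name(argument=value, ...), one argument or row to a line, values as JSON. step_arm: Moves the arm, as the interface text tells. Its arguments: {"type":"object","properties":{"commands":{"type":"array"},"squeeze":{"type":"number"}},"required":["commands"]}

```bash
mkdir -p pics
cat > h.py <<'E'
import numpy as np, cv2
from station import telemetry, eyes, job, r
def grab(n,tag):
    i=eyes.camera_info(n); p,d=eyes.read_camera(n)
    cv2.imwrite(f'pics/{tag}.png',p[:,:,::-1]); np.savez(f'pics/{tag}.npz',p=p,d=d,K=i['mtx'],T=i['T']); return p,d
def load(tag):
    return np.load(f'pics/{tag}.npz')
def cloud(f):
    d=f['d'];K=f['K'];v,u=np.mgrid[:480,:640]
    P=np.stack([(u-K[0,2])*d/K[0,0],-(v-K[1,2])*d/K[1,1],-d],-1)
    return P@f['T'][:3,:3].T+f['T'][:3,3]
E
python3 - <<'E'
from h import *
grab('top','top');grab('scene','scene')
i=eyes.camera_info('top');print(i)
print(telemetry.sense())
E
```

```text
{'mtx': array([[557.7063248 ,   0.        , 325.98456495],
       [  0.        , 557.7063248 , 232.61230805],
       [  0.        ,   0.        ,   1.        ]]), 'T': array([[ 2.41893316e-02,  9.96273501e-01, -8.27888068e-02,
         4.55488435e-01],
       [-9.99705040e-01,  2.42859523e-02,  1.60094993e-04,
         5.40924587e-02],
       [ 2.17010342e-03,  8.27605149e-02,  9.96567102e-01,
         1.47458783e+00],
       [ 0.00000000e+00,  0.00000000e+00,  0.00000000e+00,
         1.00000000e+00]])}
{'time': 0.1, 'joint_pos': array([-1.44610549e+00,  2.45709453e-01,  1.55883286e+00, -1.47897697e-05,
        1.33869572e+00, -1.74093940e-01]), 'joint_vel': array([-0.00025787, -0.00127596, -0.00186721,  0.000662  , -0.00197057,
        0.00188046]), 'effort': array([ 1.03649687e-03, -4.16906440e+01, -3.15528095e+01,  6.86199171e-02,
        3.09514068e-02, -5.48746550e-05]), 'eef_pos': array([ 0.19131758, -0.62100701,  0.40370938]), 'orientation': array([ 9.88861107e-01,  1.48838954e-01,  1.31265623e-05, -8.22612958e-04]), 'ft_force': array([-0.71446364, -0.60448984, -0.39945935]), 'wrist_torque': array([-0.05621644,  0.00250717, -0.0426888 ]), 'grip_force': 0.0, 'opening': 0.09388121365998307}
```

View pics/top.png

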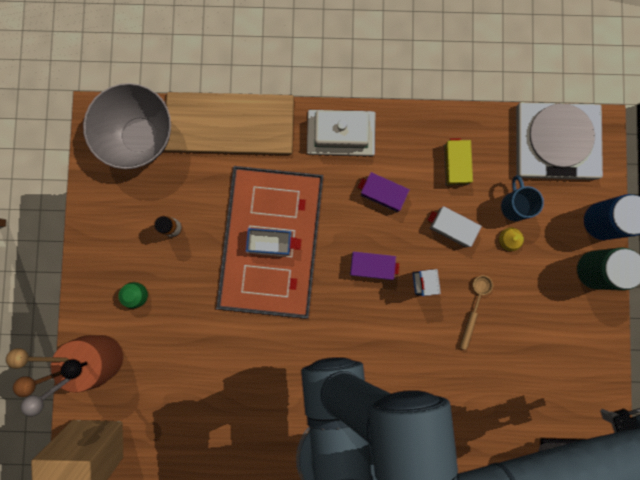

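View pics/scene.png

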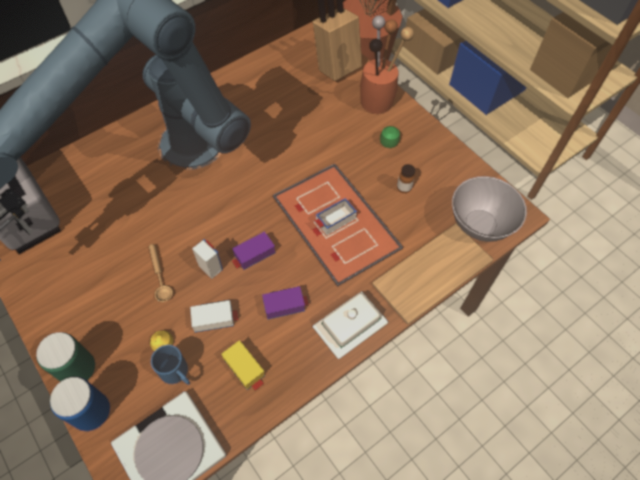

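The top picture shows the sheet at about (270,242) with the set tin at its centre, lug to the right (world -y). White candidates: the box at (456,228), which fits tin_over, and the box at (427,283), which fits tin_end. The purple boxes at (384,192) and (374,266) and the yellow one at (459,162) are decoys. I'll confirm in one enlarged crop.

Run:
```python
from h import *
f=load('top');p=f['p'][:,:,::-1]
a=cv2.resize(p[195:305,395:515],None,fx=5,fy=5,interpolation=cv2.INTER_CUBIC)
cv2.imwrite('pics/c1.png',a)
P=cloud(f)
for (u0,u1,v0,v1,z0,z1,n) in [(425,490,200,255,.03,.06,'over'),(405,445,262,302,.09,.13,'end'),(235,305,220,265,.03,.07,'set')]:
    Q=P[v0:v1,u0:u1].reshape(-1,3);Q=Q[(Q[:,2]>z0)&(Q[:,2]<z1)]
    print(n,len(Q),np.median(Q[:,2]),cv2.minAreaRect((Q[:,:2]*1000).astype(np.float32)))
# tray via terracotta/outline colours
hsv=cv2.cvtColor(f['p'],cv2.COLOR_RGB2HSV)
Q=P[165:320,215:325]
print('table z',np.median(P[300:340,500:600,2]),'tray z',P[280,240],P[200,275])
w=(hsv[165:320,215:325,1]<110)&(hsv[165:320,215:325,2]>130)
l,lab,st,c=cv2.connectedComponentsWithStats(w.astype(np.uint8))
for k in range(1,l):
    if st[k,4]>15: 
        q=Q[lab==k]; print(st[k],np.median(q[:,2]),cv2.minAreaRect((q[:,:2]*1000).astype(np.float32)))
```

```text
over 1046 0.04385831026425724 ((600.0131225585938, -280.8088684082031), (111.08084106445312, 61.47975158691406), 63.305049896240234)
end 460 0.11061136124181536 ((454.16741943359375, -199.53285217285156), (60.03571701049805, 45.45607376098633), 8.168553352355957)
set 357 0.049458464938537894 ((549.2767944335938, 194.9561767578125), (126.888427734375, 60.74191665649414), 87.05802917480469)
table z 0.00015844609613691052 tray z [0.44733009 0.27567949 0.01014027] [0.66138539 0.19149724 0.00353172]
[ 35  21  50  32 272] 0.006687135345923911 ((603.1568603515625, 128.65866088867188), (304.8572692871094, 128.55491638183594), 49.656429290771484)
[33 60 47 12 93] 0.006806632118659506 ((547.0646362304688, 140.40130615234375), (244.0926971435547, 61.321754455566406), 57.40612030029297)
[ 35  70  29  17 419] 0.010094201097512912 ((544.1729125976562, 215.6565704345703), (74.78179931640625, 40.6409912109375), 86.70423126220703)
[73 84  5  9 22] 0.005323546694491754 ((520.4393920898438, 143.9736328125), (9.697769165039062, 22.42122459411621), 64.69886779785156)
[ 26 100  50  33 289] 0.006836407552991641 ((443.7254943847656, 163.5432891845703), (216.29440307617188, 74.454345703125), 85.37849426269531)
```

View pics/c1.png

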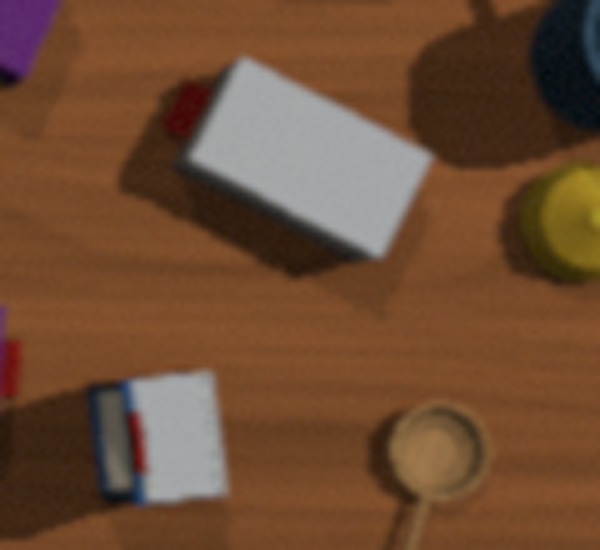

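The crop confirms both. tin_over, with its white underside up, has its lug at crop (187,110), pointing world +x+y. tin_end, the white box at (178,438), has its blue rim and mouth facing left (+y), lug on top. Measured sizes of 111×61×44 and 60×45×111 mm match. Moving to tin_end.

step_arm(
  commands=[
    [0.6, 0.98, 0, 0.18, 94],
    [0.6, 0.98, 0, 0.18, 94],
    [0.6, 0.98, 0, 0.18, 94],
    [0.6, 0.98, 0, 0.18, 94],
    [0.6, 0.98, 0, 0.18, 94],
    [0.6, 0.98, 0, 0.18, 94],
    [0.6, 0.98, 0, 0.18, 94],
    [0.6, 0.98, 0, 0.18, 94],
    [0.6, 0.98, 0, 0.18, 94],
    [0.6, 0.98, 0, 0.18, 94],
    [0.6, 0.98, 0, 0, 94],
    [0.6, 0.98, 0, 0, 94],
    [0.6, 0.98, 0, 0, 94],
    [0.6, 0.98, 0, 0, 94],
    [0.6, 0.98, 0, 0, 94],
    [0.6, 0.98, 0, 0, 94],
    [0.6, 0.98, 0, 0, 94],
    [0.6, 0.98, 0, 0, 94],
    [0.6, 0.98, 0, 0, 94],
    [0.6, 0.98, 0, 0, 94],
  ],
)

```text
time: 2.1
eef_pos: [0.4316, -0.2282, 0.4042]
orientation: [0.655, 0.755, 0.0, -0.0]
ft_force: [0.3, 0.1, 0.3]
opening: 0.094
grip_force: 0.0
```

```bash
cat >> h.py <<'E'
from scipy.spatial.transform import Rotation as R
def st():
    s=telemetry.sense();y=R.from_quat(s['orientation']).as_matrix()[:,1]
    print('t%.2f'%s['time'],'p',s['eef_pos'].round(4),'ty %.2f'%np.degrees(np.arctan2(y[1],y[0])),'open %.4f'%s['opening'],'grip',s['grip_force'],'F',s['ft_force'].round(2)); return s
def ray(f,uv,z):
    uv=np.asarray(uv,float);K=f['K'];T=f['T']
    d=np.stack([(uv[:,0]-K[0,2])/K[0,0],-(uv[:,1]-K[1,2])/K[1,1],-np.ones(len(uv))],-1)@T[:3,:3].T
    return T[:3,3]+d*((z-T[2,3])/d[:,2])[:,None]
E
python3 - <<'E'
from h import *
st()
f=load('top');h=cv2.cvtColor(f['p'],cv2.COLOR_RGB2HSV)
w=((h[...,1]<130)&(h[...,2]>110)).astype(np.uint8)
for n,(u0,u1,v0,v1) in dict(far=(240,308,180,222),near=(235,300,258,302)).items():
    ys,xs=np.nonzero(w[v0:v1,u0:u1]); q=ray(f,np.c_[xs+u0,ys+v0],.006)[:,:2]*1000
    # largest component only
    _,lab,s,_=cv2.connectedComponentsWithStats(w[v0:v1,u0:u1],connectivity=8); k=1+np.argmax(s[1:,4])
    ys,xs=np.nonzero(lab==k); q=ray(f,np.c_[xs+u0,ys+v0],.006)[:,:2]*1000
    print(n,len(q),cv2.minAreaRect(q.astype(np.float32)))
E
```

```text
t2.10 p [ 0.4316 -0.2282  0.4042] ty 8.12 open 0.0940 grip 0.0 F [0.3  0.14 0.28]
far 372 ((656.6348876953125, 192.14801025390625), (126.63995361328125, 76.19172668457031), 85.46259307861328)
near 380 ((447.1678466796875, 208.9287567138672), (126.38121795654297, 75.98040771484375), 85.25255584716797)
```

step_arm(
  commands=[
    [0.35, 0.7, -0.2, 0, 94],
    [0.35, 0.7, -0.5, 0, 94],
    [0.34, 0.68, -0.8, 0, 94],
    [0, 0, -1, 0, 94],
    [0, 0, -1, 0, 94],
    [0, 0, -1, 0, 94],
    [0, 0, -1, 0, 94],
    [0, 0, -1, 0, 94],
    [0, 0, -0.9, 0, 94],
    [0, 0, -0.6, 0, 94],
    [0, 0, -0.36, 0, 94],
    [0, 0, 0, 0, 94],
  ],
)

```text
time: 3.3
eef_pos: [0.4519, -0.1875, 0.2367]
orientation: [0.655, 0.755, -0.0, -0.001]
ft_force: [-1.1, -0.3, -0.5]
opening: 0.094
grip_force: 0.0
```

step_arm(
  commands=[
    [0, 0, 0, 0, 50],
    [0, 0, 0, 0, 50],
    [0, 0, 0, 0, 50],
    [0, 0, 0, 0, 50],
    [0, 0, 0, 0, 50],
  ],
  squeeze=5,
)

```text
time: 3.8
eef_pos: [0.4523, -0.1877, 0.2379]
orientation: [0.655, 0.755, 0.0, 0.0]
ft_force: [0.4, 0.7, 1.2]
opening: 0.0602
grip_force: 5.0
```

```bash
python3 -c "
from h import *
st();grab('scene','s2')
a=cv2.imread('pics/s2.png')[190:310,140:300];cv2.imwrite('pics/s2c.png',cv2.resize(a,None,fx=4,fy=4,interpolation=2))"
```

```text
t3.80 p [ 0.4523 -0.1877  0.2379] ty 8.11 open 0.0602 grip 4.987776456400752 F [0.37 0.71 1.21]
```

View pics/s2c.png

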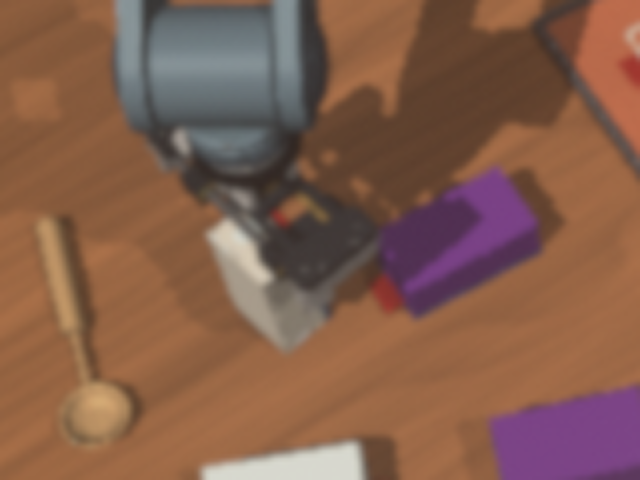

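The tin is between the fingers at (275,250) in the crop, gripped at 60 mm opening. Lifting it to see whether it swings.

step_arm(
  commands=[
    [0, 0, 0.5, 0, 50],
    [0, 0, 0.5, 0, 50],
    [0, 0, 0.7, 0, 50],
    [0, 0, 1, 0, 50],
    [0, 0, 1, 0, 50],
    [0, 0, 0.6, 0, 50],
    [0, 0, 0, 0, 50],
    [0, 0, 0, 0, 50],
  ],
)

```text
time: 4.65
eef_pos: [0.452, -0.1875, 0.3233]
orientation: [0.655, 0.755, -0.0, -0.0]
ft_force: [-1.1, -0.6, -2.1]
opening: 0.0602
grip_force: 5.0
```

```bash
python3 -c "
from h import *
st();grab('wrist','w3');grab('scene','s3')
a=cv2.imread('pics/s3.png')[190:310,140:300];b=cv2.resize(a,(400,300),interpolation=2)
c=cv2.resize(cv2.imread('pics/w3.png'),(400,300));cv2.imwrite('pics/s3c.png',np.hstack([b,c]))"
```

```text
t4.65 p [ 0.452  -0.1875  0.3233] ty 8.12 open 0.0602 grip 4.986328692175448 F [-1.06 -0.59 -2.12]
```

View pics/s3c.png

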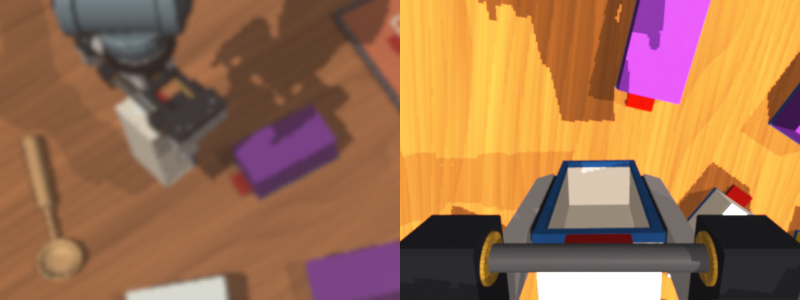

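Held, but not swinging at 5 N: in the wrist view the mouth at (600,205) still faces sideways. I'll ease the grip to 3 N.

step_arm(
  commands=[
    [0, 0, 0, 0, 50],
    [0, 0, 0, 0, 50],
    [0, 0, 0, 0, 50],
    [0, 0, 0, 0, 50],
    [0, 0, 0, 0, 50],
  ],
  squeeze=3,
)

```text
time: 5.25
eef_pos: [0.4522, -0.1876, 0.3234]
orientation: [0.655, 0.755, -0.0, -0.0]
ft_force: [0.1, 0.1, -2.3]
opening: 0.0599
grip_force: 3.0
```

```bash
cat >> h.py <<'E'
def tilt(tag,show=True):
    "lug/tin pitch from wrist depth: points in tool frame"
    s=st();grab('wrist',tag);f=load(tag);P=cloud(f);h=cv2.cvtColor(f['p'],cv2.COLOR_RGB2HSV)
    M=R.from_quat(s['orientation']).as_matrix();Q=(P-s['eef_pos'])@M   # tool frame
    ok=(np.abs(Q[...,1])<.034)&(Q[...,2]>.08)&(Q[...,2]<.27)&(np.abs(Q[...,0])<.12)&(f['d']>0)
    for n,m in dict(blue=(h[...,0]>100)&(h[...,0]<125)&(h[...,1]>150),red=((h[...,0]<6)|(h[...,0]>174))&(h[...,1]>180)).items():
        q=Q[ok&m]
        if len(q)<10: print(n,len(q));continue
        q=q[:,[0,2]]-[0,.18];_,_,V=np.linalg.svd(q-q.mean(0));print(n,len(q),'mean x,z(down) mm',(q.mean(0)*1000).round(1),'range',(np.percentile(q,[2,98],axis=0)*1000).round(0).tolist(),'ang %.1f'%np.degrees(np.arctan2(V[0,1],V[0,0])))
E
python3 -c "
from h import *
tilt('w4')"
```

```text
t5.25 p [ 0.4522 -0.1876  0.3234] ty 8.12 open 0.0599 grip 2.991571534657851 F [ 0.05  0.06 -2.28]
blue 6826 mean x,z(down) mm [  7.3 -22.2] range [[4.0, -53.0], [9.0, 54.0]] ang -90.1
red 1425 mean x,z(down) mm [  7.8 -56.2] range [[7.0, -60.0], [9.0, -53.0]] ang -87.1
```

The tin is still upright in the grip, with the rim plane 9 mm ahead of the pads and the pads at mid-length, as planned. I'll carry it past the sheet and tip it gently against the sheet's fixed outer +x edge.

step_arm(
  commands=[
    [0, 0.3, 0, 0, 50],
    [0.02, 0.7, 0, -0.047, 50],
    [0.02, 1, 0, -0.047, 50],
    [0.02, 1, 0, -0.047, 50],
    [0.02, 1, 0, -0.047, 50],
    [0.02, 1, 0, -0.047, 50],
    [0.02, 1, 0, -0.047, 50],
    [0.02, 1, 0, 0, 50],
    [0.02, 1, 0, 0, 50],
    [0.02, 1, 0, 0, 50],
    [0.02, 1, 0, 0, 50],
    [0.02, 1, 0, 0, 50],
    [0.02, 1, 0, 0, 50],
    [0.02, 1, 0, 0, 50],
    [0.02, 1, 0, 0, 50],
    [0.02, 1, 0, 0, 50],
    [0.02, 1, 0, 0, 50],
    [0.02, 1, 0, 0, 50],
    [0.02, 1, 0, 0, 50],
    [0.02, 1, 0, 0, 50],
  ],
  squeeze=4,
)

```text
time: 7.3
eef_pos: [0.4594, 0.1935, 0.3235]
orientation: [0.735, 0.678, 0.0, 0.0]
ft_force: [0.7, -0.1, -2.5]
opening: 0.0603
grip_force: 4.0
```

step_arm(
  commands=[
    [0, 1, 0, 0, 50],
    [0, 1, 0, 0, 50],
    [0, 1, 0, 0, 50],
    [0, 1, 0, 0, 50],
    [0, 1, 0, 0, 50],
    [0, 1, 0, 0, 50],
    [0, 1, 0, 0, 50],
    [0, 1, 0, 0, 50],
    [0, 0.6, 0, 0, 50],
    [0, 0.4, 0, 0, 50],
    [0, 0, 0, 0, 50],
  ],
)

```text
time: 8.4
eef_pos: [0.4596, 0.3729, 0.3234]
orientation: [0.734, 0.679, -0.0, 0.0]
ft_force: [0.4, 0.4, -2.1]
opening: 0.0601
grip_force: 4.0
```

```bash
python3 -c "
from h import *
tilt('w5')
f=load('w5');P=cloud(f);h=cv2.cvtColor(f['p'],cv2.COLOR_RGB2HSV)
g=load('top');P=cloud(g);d=g['p'].astype(int)
# tray outer +x edge: rows of heights along tray x at near place
C=np.array([.5519,.2005]);a=np.radians(85.4);X=np.array([np.cos(a),np.sin(a)]);Y=np.array([-X[1],X[0]])
q=P.reshape(-1,3);t=np.c_[(q[:,:2]-C)@X,(q[:,:2]-C)@Y]*1000;m=(q[:,2]>.009)&(q[:,2]<.02)&(abs(t[:,1])<170)
s=t[m,0];print([ (int(k),int(((s>=k)&(s<k+2)).sum())) for k in list(range(-128,-108,2))+list(range(108,128,2))])
"
```

```text
t8.40 p [0.4596 0.3729 0.3234] ty -4.52 open 0.0601 grip 3.9909563586115837 F [ 0.36  0.38 -2.1 ]
blue 6891 mean x,z(down) mm [  7.3 -21.7] range [[4.0, -53.0], [9.0, 54.0]] ang -90.2
red 1408 mean x,z(down) mm [  7.7 -56.1] range [[7.0, -59.0], [8.0, -53.0]] ang -87.2
[(-128, 1), (-126, 1), (-124, 0), (-122, 0), (-120, 37), (-118, 80), (-116, 78), (-114, 25), (-112, 24), (-110, 26), (108, 25), (110, 24), (112, 15), (114, 45), (116, 74), (118, 82), (120, 36), (122, 0), (124, 0), (126, 1)]
```

step_arm(
  commands=[
    [0, 0, -0.6, 0, 50],
    [0, 0, -1, 0, 50],
    [0, 0, -1, 0, 50],
    [0, 0, -1, 0, 50],
    [0, 0, -0.5, 0, 50],
    [0, 0, -0.17, 0, 50],
    [-0.02, -0.2, 0, 0, 50],
    [-0.02, -0.2, 0, 0, 50],
    [-0.02, -0.2, 0.11, 0, 50],
    [-0.02, -0.2, 0.11, 0, 50],
    [-0.02, -0.22, 0.1, 0, 50],
    [-0.02, -0.22, 0.09, 0, 50],
    [-0.02, -0.23, 0.05, 0, 50],
    [-0.02, -0.23, 0.03, 0, 50],
    [-0.02, -0.22, 0.02, 0, 50],
    [-0.02, -0.22, 0, 0, 50],
    [-0.02, -0.22, 0, 0, 50],
    [-0.02, -0.2, 0, 0, 50],
    [0, 0, 0, 0, 50],
  ],
)

```text
time: 10.35
eef_pos: [0.4549, 0.3207, 0.2481]
orientation: [0.735, 0.678, -0.0, 0.0]
ft_force: [0.1, 0.5, -1.5]
opening: 0.06
grip_force: 4.0
```

```bash
python3 -c "
from h import *
tilt('w6')"
```

```text
t10.35 p [0.4549 0.3207 0.2481] ty -4.59 open 0.0600 grip 3.9999495120719075 F [ 0.07  0.45 -1.53]
blue 6864 mean x,z(down) mm [24.3 -2.6] range [[-1.0, -46.0], [52.0, 44.0]] ang -120.0
red 2602 mean x,z(down) mm [-10.3 -60.8] range [[-14.0, -63.0], [-8.0, -58.0]] ang -134.7
```

View pics/w6.png

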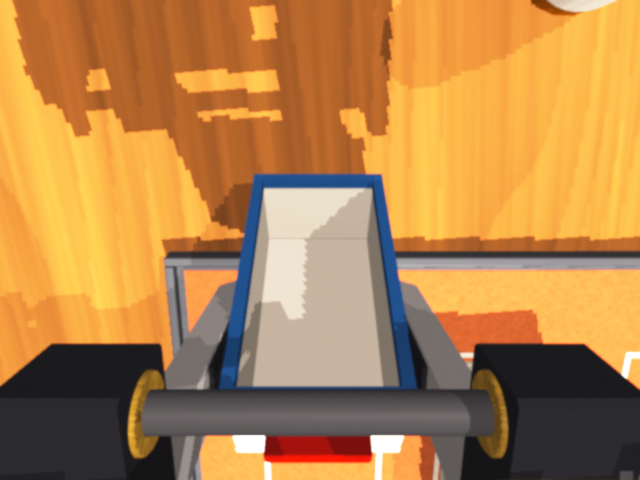

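The wrist picture shows the tin tilted about 30° with mouth at (320,280), and it slid a little in the pads. I'll grip harder and push closer to its lower corner.

step_arm(
  commands=[
    [0, 0, 0.12, 0, 50],
    [0, 0, 0.13, 0, 50],
    [-0.01, -0.15, 0, 0, 50],
    [-0.01, -0.15, -0.05, 0, 50],
    [-0.01, -0.15, -0.06, 0, 50],
    [-0.01, -0.15, -0.06, 0, 50],
    [-0.01, -0.15, -0.06, 0, 50],
    [0, 0, 0, 0, 50],
  ],
  squeeze=12,
)

```text
time: 11.2
eef_pos: [0.4543, 0.3059, 0.2489]
orientation: [0.735, 0.678, 0.001, 0.0]
ft_force: [1.5, 1.6, 1.5]
opening: 0.0597
grip_force: 12.0
```

```bash
cat >> h.py <<'E'
def pose(tag):
    "fit rim rectangle plane from blue points, side rims only"
    s=st();grab('wrist',tag);f=load(tag);P=cloud(f);h=cv2.cvtColor(f['p'],cv2.COLOR_RGB2HSV)
    M=R.from_quat(s['orientation']).as_matrix();Q=(P-s['eef_pos'])@M
    m=(h[...,0]>100)&(h[...,0]<125)&(h[...,1]>150)&(np.abs(Q[...,1])<.029)&(np.abs(Q[...,1])>.010)&(Q[...,2]>.08)&(Q[...,2]<.28)&(np.abs(Q[...,0])<.12)
    q=(Q[m][:,[0,2]]-[0,.18])*1000
    l=cv2.fitLine(q.astype(np.float32),cv2.DIST_HUBER,0,.5,.01).ravel();d=l[:2]*np.sign(l[1]) # towards plain end (down)
    th=np.degrees(np.arctan2(d[0],d[1]));n=np.array([d[1],-d[0]]) # tin z
    print('theta %.1f'%th,'rim dist (44-gripz) %.1f'%(n@l[2:]),'plain end at %.1f, top %.1f'%tuple(np.percentile(q@d,[99.5,.5])),len(q))
E
python3 -c "
from h import *
pose('w7')"
```

```text
t11.20 p [0.4543 0.3059 0.2489] ty -4.59 open 0.0597 grip 12.000029787886888 F [1.53 1.65 1.47]
theta 37.8 rim dist (44-gripz) 26.7 plain end at 67.4, top -36.7 5640
```

Run:
```python
from h import *
src=open('h.py').read()
# offline refit using stored cam pose: tool pose derived from recorded states
for tag,e,ty in [('w4',[.4522,-.1876,.3234],8.12),('w5',[.4596,.3729,.3234],-4.52),('w6',[.4549,.3207,.2481],-4.59),('w7',[.4543,.3059,.2489],-4.59)]:
    f=load(tag);P=cloud(f);h=cv2.cvtColor(f['p'],cv2.COLOR_RGB2HSV);a=np.radians(ty)
    y=np.array([np.cos(a),np.sin(a),0]);z=np.array([0,0,-1.]);M=np.stack([np.cross(y,z),y,z],1);Q=((P-e)@M)*1000-[0,0,180]
    m=(h[...,0]>100)&(h[...,0]<125)&(h[...,1]>150)&(abs(Q[...,1])<34)&(Q[...,2]>-100)&(Q[...,2]<100)&(abs(Q[...,0])<120)
    A=m&(abs(Q[...,1])>26.5)&(abs(Q[...,1])<29.5)
    q=Q[A][:,[0,2]];l=cv2.fitLine(q.astype(np.float32),cv2.DIST_HUBER,0,.5,.01).ravel();d=l[:2]*np.sign(l[1]);n=np.array([d[1],-d[0]])
    q2=Q[m][:,[0,2]];print(tag,len(q),'th %.1f'%np.degrees(np.arctan2(d[0],d[1])),'rimdist %.1f'%(n@l[2:]),'res',np.percentile(abs((q-l[2:])@n),[50,95]).round(2),'end %.1f'%np.percentile(q2@d,99.5),np.percentile(Q[m][:,1],[1,99]).round(1))
```

```text
w4 2130 th 0.5 rimdist 8.2 res [0.45 2.79] end 54.9 [-30.1  29.8]
w5 2155 th 0.7 rimdist 8.3 res [0.4  2.65] end 54.9 [-30.3  29.6]
w6 3333 th 30.5 rimdist 22.4 res [0.33 0.98] end 65.4 [-30.3  29.5]
w7 3857 th 37.9 rimdist 26.8 res [0.36 1.06] end 67.5 [-30.   29.8]
```

The refit says the tin turns about the pads' upper end rather than the grasp point, so at flat the fingertips would reach the floor first. I'll push on to about 60°, then rest it leaning on the sheet's edge and regrip higher.

step_arm(
  commands=[
    [-0.01, -0.18, -0.08, 0, 50],
    [-0.01, -0.18, -0.08, 0, 50],
    [-0.01, -0.18, -0.08, 0, 50],
    [-0.01, -0.18, -0.09, 0, 50],
    [-0.01, -0.13, -0.11, 0, 50],
    [-0.01, -0.13, -0.11, 0, 50],
    [-0.01, -0.13, -0.11, 0, 50],
    [-0.01, -0.13, -0.11, 0, 50],
    [0, -0.08, 0, 0, 50],
    [0, 0, 0, 0, 50],
  ],
  squeeze=8,
)

```text
time: 12.25
eef_pos: [0.4521, 0.2796, 0.2328]
orientation: [0.735, 0.678, -0.0, -0.0]
ft_force: [0.5, 1.4, -2.2]
opening: 0.0601
grip_force: 8.0
```

```bash
python3 - <<'E'
s=open('h.py').read()
i=s.index('def pose')
s=s[:i]+'''def pose(tag):
    s=st();grab('wrist',tag);f=load(tag);P=cloud(f);h=cv2.cvtColor(f['p'],cv2.COLOR_RGB2HSV)
    M=R.from_quat(s['orientation']).as_matrix();Q=(P-s['eef_pos'])@M*1000-[0,0,180]
    m=(h[...,0]>100)&(h[...,0]<125)&(h[...,1]>150)&(abs(Q[...,1])<34)&(abs(Q[...,2])<110)&(abs(Q[...,0])<120)
    A=m&(abs(Q[...,1])>26.5)&(abs(Q[...,1])<29.5)
    q=Q[A][:,[0,2]];l=cv2.fitLine(q.astype(np.float32),cv2.DIST_HUBER,0,.5,.01).ravel();d=l[:2]*np.sign(l[1]);d=d if d[0]>-.3 else -d;n=np.array([d[1],-d[0]])
    e=np.percentile(Q[m][:,[0,2]]@d,99.5);th=np.arctan2(d[0],d[1]);gz=44-n@l[2:];gx=e-55
    print(len(q),'theta %.1f'%np.degrees(th),'grip at tin x %.1f z %.1f'%(gx,gz),'width',np.percentile(Q[m][:,1],[1,99]).round(1))
    c,sn=np.cos(th),np.sin(th);print('corner rel grasp m %.1f up %.1f'%((gx+55)*sn-gz*c,-(gx+55)*c-gz*sn),'h %.1f'%(s['eef_pos'][2]*1000-180),'trayx %.1f'%(1000*((s['eef_pos'][0]-.5519)*.0802+(s['eef_pos'][1]-.2005)*.9968)))
'''
open('h.py','w').write(s)
E
python3 -c "
from h import *
pose('w8')"
```

```text
t12.25 p [0.4521 0.2796 0.2328] ty -4.57 open 0.0601 grip 7.999916933476925 F [ 0.54  1.44 -2.23]
4832 theta 59.4 grip at tin x 19.7 z 10.0 width [-30.3  29.6]
corner rel grasp m 59.2 up -46.7 h 52.8 trayx 70.8
```

step_arm(
  commands=[
    [0, 0.1, 0.7, 0, 50],
    [0.04, 0.5, 0.3, 0, 50],
    [0.08, 1, 0, 0, 50],
    [0.08, 1, 0, 0, 50],
    [0.08, 1, 0, 0, 50],
    [0.06, 0.7, 0, 0, 50],
    [0.03, 0.34, -0.2, 0, 50],
    [0, 0, -0.6, 0, 50],
    [0, 0, -0.4, 0, 50],
    [-0.01, -0.11, -0.12, 0, 50],
    [-0.01, -0.11, -0.11, 0, 50],
    [-0.01, -0.11, -0.11, 0, 50],
    [-0.01, -0.11, -0.11, 0, 50],
    [-0.01, -0.11, -0.11, 0, 50],
    [-0.01, -0.1, -0.13, 0, 50],
    [-0.01, -0.1, -0.13, 0, 50],
    [-0.01, -0.1, -0.13, 0, 50],
    [-0.01, -0.1, -0.13, 0, 50],
    [-0.01, -0.1, -0.12, 0, 50],
    [0, 0, 0, 0, 50],
  ],
  squeeze=6,
)

```text
time: 14.3
eef_pos: [0.4577, 0.3513, 0.2048]
orientation: [0.735, 0.678, -0.0, 0.0]
ft_force: [0.5, 0.7, -1.2]
opening: 0.0602
grip_force: 6.0
```

```bash
python3 -c "
from h import *
pose('w9')"
```

```text
t14.30 p [0.4577 0.3513 0.2048] ty -4.58 open 0.0602 grip 5.999577124603093 F [ 0.47  0.68 -1.19]
5664 theta 78.1 grip at tin x 26.1 z 8.1 width [-30.3  29.7]
corner rel grasp m 77.7 up -24.6 h 24.8 trayx 142.7
```

step_arm(
  commands=[
    [0, -0.03, -0.09, 0, 50],
    [0, -0.03, -0.09, 0, 50],
    [0, 0, 0, 0, 61],
    [0, 0, 0, 0, 63],
    [0, 0, 0, 0, 70],
    [0, 0, 0, 0, 94],
    [0, 0, 0, 0, 94],
  ],
)

```text
time: 15.05
eef_pos: [0.4578, 0.3504, 0.2018]
orientation: [0.735, 0.678, 0.0, 0.0]
ft_force: [0.6, -0.4, 0.1]
opening: 0.0828
grip_force: 0.0
```

```bash
python3 -c "
from h import *
pose('w10')"
```

```text
t15.05 p [0.4578 0.3504 0.2018] ty -4.57 open 0.0828 grip 0.0 F [ 0.59 -0.35  0.11]
5366 theta 83.3 grip at tin x 25.9 z 12.3 width [-30.5  29.4]
corner rel grasp m 78.9 up -21.7 h 21.8 trayx 141.9
```

The tin rests at 83.3° on the sheet's edge, as planned. Regripping at mid-length and high.

step_arm(
  commands=[
    [0, 0.1, 0.35, 0, 94],
    [0.05, 0.6, 0.4, 0, 94],
    [0.05, 0.6, 0, 0, 94],
    [0, 0, 0, 0, 94],
    [0, 0, 0, 0, 50],
    [0, 0, 0, 0, 50],
    [0, 0, 0, 0, 50],
    [0, 0, 0, 0, 50],
    [0, 0, 0.4, 0, 50],
    [0, 0, 0.8, 0, 50],
    [0, 0, 0.8, 0, 50],
    [0, 0, 0, 0, 50],
  ],
  squeeze=6,
)

```text
time: 16.3
eef_pos: [0.4609, 0.377, 0.2605]
orientation: [0.735, 0.678, 0.003, 0.001]
ft_force: [0.1, -0.3, -1.5]
opening: 0.0601
grip_force: 6.0
```

```bash
python3 -c "
from h import *
pose('w11')"
```

```text
t16.30 p [0.4609 0.377  0.2605] ty -4.57 open 0.0601 grip 5.999743938446045 F [ 0.12 -0.33 -1.52]
3626 theta 83.4 grip at tin x 3.0 z 33.7 width [-30.3  29.5]
corner rel grasp m 53.8 up -40.2 h 80.5 trayx 168.7
```

step_arm(
  commands=[
    [-0.04, -0.5, 0, 0, 50],
    [-0.08, -0.96, 0, 0, 50],
    [-0.08, -1, 0, 0, 50],
    [-0.08, -1, 0, 0, 50],
    [-0.08, -1, 0, 0, 50],
    [-0.08, -1, 0, 0, 50],
    [-0.08, -1, 0, 0, 50],
    [-0.08, -1, 0, 0, 50],
    [-0.05, -0.6, 0, 0, 50],
    [-0.02, -0.29, 0, 0, 50],
    [0, 0, -0.6, 0, 50],
    [0, 0, -0.6, 0, 50],
    [0, 0, -0.4, 0, 50],
    [0, 0, 0, 0, 50],
  ],
)

```text
time: 17.75
eef_pos: [0.4456, 0.2097, 0.2227]
orientation: [0.735, 0.679, -0.002, -0.001]
ft_force: [0.4, -0.3, -1.4]
opening: 0.06
grip_force: 6.0
```

```bash
python3 -c "
from h import *
pose('w12')"
```

```text
t17.75 p [0.4456 0.2097 0.2227] ty -4.53 open 0.0600 grip 5.999736115336418 F [ 0.36 -0.25 -1.45]
3552 theta 88.2 grip at tin x 3.1 z 33.9 width [-30.3  29.6]
corner rel grasp m 57.0 up -35.7 h 42.7 trayx 0.6
```

step_arm(
  commands=[
    [-0.01, -0.1, -0.03, 0, 50],
    [-0.01, -0.08, -0.06, 0, 50],
    [0, 0, -0.06, 0, 50],
    [0, 0, -0.04, 0, 50],
    [0, 0, 0, 0, 50],
  ],
)

```text
time: 18.3
eef_pos: [0.4461, 0.2058, 0.2211]
orientation: [0.735, 0.678, 0.0, 0.0]
ft_force: [-0.3, -0.2, -1.7]
opening: 0.0597
grip_force: 6.0
```

```bash
python3 -c "
from h import *
pose('w13')"
```

```text
t18.30 p [0.4461 0.2058 0.2211] ty -4.57 open 0.0597 grip 5.9999824315309525 F [-0.31 -0.21 -1.68]
3503 theta 88.9 grip at tin x 2.9 z 34.0 width [-30.3  29.6]
corner rel grasp m 57.3 up -35.1 h 41.1 trayx -3.2
```

step_arm(
  commands=[
    [0, 0, -0.06, 0, 50],
    [0, 0, -0.06, 0, 50],
    [0, 0, 0, 0, 50],
    [0, 0, 0, 0, 50],
  ],
)

```text
time: 18.75
eef_pos: [0.4463, 0.206, 0.2193]
orientation: [0.735, 0.678, 0.0, -0.0]
ft_force: [-2.2, -1.3, 4.3]
opening: 0.06
grip_force: 6.0
```

```bash
python3 -c "
from h import *
pose('w14')"
```

```text
t18.75 p [0.4463 0.206  0.2193] ty -4.56 open 0.0600 grip 6.000295355916023 F [-2.2  -1.31  4.3 ]
3468 theta 90.0 grip at tin x 2.7 z 33.2 width [-30.3  29.6]
corner rel grasp m 57.7 up -33.2 h 39.3 trayx -3.0
```

Flat at 90.0° on the near outline, with the floor carrying it. Releasing and going to tin_over.

step_arm(
  commands=[
    [0, 0, 0, 0, 62],
    [0, 0, 0, 0, 75],
    [0, 0, 0, 0, 94],
    [0, 0, 0.2, 0, 94],
    [0, 0, 0.8, 0, 94],
    [0, 0, 1, 0, 94],
    [0, 0, 1, 0, 94],
    [0, 0, 1, 0, 94],
    [0.373, -0.981, 0, -0.123, 94],
    [0.373, -0.981, 0, -0.123, 94],
    [0.373, -0.981, 0, -0.123, 94],
    [0.373, -0.981, 0, -0.123, 94],
    [0.373, -0.981, 0, 0, 94],
    [0.373, -0.981, 0, 0, 94],
    [0.373, -0.981, 0, 0, 94],
    [0.373, -0.981, 0, 0, 94],
    [0.373, -0.981, 0, 0, 94],
    [0.373, -0.981, 0, 0, 94],
    [0.373, -0.981, 0, 0, 94],
    [0.373, -0.981, 0, 0, 94],
  ],
)

```text
time: 20.8
eef_pos: [0.5357, -0.0305, 0.2987]
orientation: [0.851, 0.525, 0.0, 0.0]
ft_force: [-0.3, -0.2, 0.2]
opening: 0.0937
grip_force: 0.0
```

step_arm(
  commands=[
    [0.373, -0.981, 0, 0, 94],
    [0.373, -0.981, 0, 0, 94],
    [0.373, -0.981, 0, 0, 94],
    [0.373, -0.981, 0, 0, 94],
    [0.373, -0.981, 0, 0, 94],
    [0.373, -0.981, 0, 0, 94],
    [0.373, -0.981, 0, 0, 94],
    [0.373, -0.981, 0, 0, 94],
    [0.373, -0.981, 0, 0, 94],
    [0.2, -0.6, 0, 0, 94],
    [0.1, -0.2, 0, 0, 94],
    [0, 0, 0, 0, 94],
  ],
)

```text
time: 22.0
eef_pos: [0.6087, -0.2226, 0.2983]
orientation: [0.851, 0.524, -0.0, -0.0]
ft_force: [0.2, 1.1, 0.5]
opening: 0.0939
grip_force: 0.0
```

Run:
```python
from h import *
st();grab('wrist','w15');grab('top','top2')
f=load('w15');P=cloud(f);v=(P[...,2]>.038)&(P[...,2]<.05)&(f['p'].min(2)>130)
Q=P[v];Q=Q[(np.hypot(Q[:,0]-.6,Q[:,1]+.281)<.09)];print(len(Q),cv2.minAreaRect((Q[:,:2]*1000).astype(np.float32)))
g=load('top2');P=cloud(g)
Q=P[250:310,230:310].reshape(-1,3)
Q=Q[(Q[:,2]>.035)&(Q[:,2]<.06)];print('placed',len(Q),np.median(Q[:,2]),cv2.minAreaRect((Q[:,:2]*1000).astype(np.float32)))
P0=cloud(load('top'))
for n,(u,w) in dict(lemon=(512,240),mug=(522,202),spoon=(482,287)).items(): print(n,P0[w-3:w+3,u-3:u+3].reshape(-1,3).mean(0).round(3))
```

```text
t22.00 p [ 0.6087 -0.2226  0.2983] ty -26.74 open 0.0939 grip 0.0 F [0.17 1.14 0.5 ]
12615 ((607.9981079101562, -269.98370361328125), (82.98284912109375, 60.08623123168945), 63.577857971191406)
placed 415 0.05021876773197431 ((468.83978271484375, 203.74325561523438), (114.76182556152344, 127.71473693847656), 0.809177041053772)
lemon [ 0.569 -0.426  0.037]
mug [ 0.673 -0.464  0.005]
spoon [ 0.446 -0.358  0.004]
```

step_arm(
  commands=[
    [0.28, -0.59, -0.3, 0, 94],
    [0.28, -0.59, -0.8, 0, 94],
    [0, 0, -1, 0, 94],
    [0, 0, -1, 0, 94],
    [0, 0, -0.7, 0, 94],
    [0, 0, -0.35, 0, 94],
    [0, 0, 0, 0, 94],
    [0, 0, 0, 0, 50],
    [0, 0, 0, 0, 50],
    [0, 0, 0, 0, 50],
    [0, 0, 0, 0, 50],
    [0, 0, 0, 0, 50],
    [0, 0, 0.3, 0, 50],
    [0, 0, 0.3, 0, 50],
    [-0.5, 0.5, 0, 0, 50],
    [-0.5, 0.5, 0, 0, 50],
    [-0.5, 0.5, 0, 0, 50],
    [0, 0, -0.25, 0, 50],
    [0, 0, -0.25, 0, 50],
    [0, 0, 0, 0, 50],
  ],
  squeeze=6,
)

```text
time: 24.1
eef_pos: [0.59, -0.2161, 0.2168]
orientation: [0.851, 0.525, -0.0, -0.0]
ft_force: [0.6, 0.3, -1.7]
opening: 0.0601
grip_force: 6.0
```

Run:
```python
from h import *
st();grab('wrist','w16')
```

```text
t24.10 p [ 0.59   -0.2161  0.2168] ty -26.71 open 0.0601 grip 5.999795682728291 F [ 0.62  0.34 -1.75]
```

View pics/w16.png

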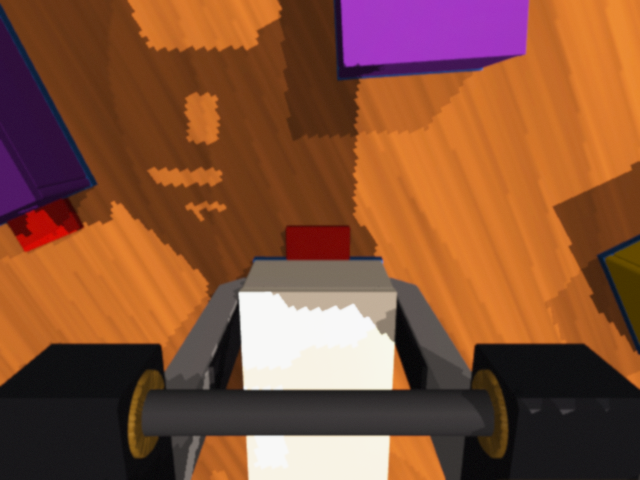

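Held level, with the white underside at (318,380), lug ahead at (318,243). Now tilting it up about its plain-end rim edge.

step_arm(
  commands=[
    [0, 0, -0.12, 0, 50],
    [-0.137, -0.275, 0.585, 0, 50],
    [-0.137, -0.275, 0.585, 0, 50],
    [-0.2, -0.4, 0.485, 0, 50],
    [-0.2, -0.4, 0.485, 0, 50],
    [-0.25, -0.5, 0.35, 0, 50],
    [-0.25, -0.5, 0.35, 0, 50],
    [-0.28, -0.564, 0.2, 0, 50],
    [-0.28, -0.564, 0.2, 0, 50],
    [0, 0, 0, 0, 50],
  ],
  squeeze=4,
)

```text
time: 25.15
eef_pos: [0.5546, -0.2872, 0.2809]
orientation: [0.852, 0.524, -0.0, 0.001]
ft_force: [-0.5, 1.1, 2.9]
opening: 0.0599
grip_force: 4.0
```

Run:
```python
from h import *
s=st();grab('wrist','w17');f=load('w17');P=cloud(f)
M=R.from_quat(s['orientation']).as_matrix();Q=(P-s['eef_pos'])@M*1000-[0,0,180]
m=(f['p'].min(2)>100)&(abs(Q[...,1])<25)&(abs(Q[...,0])<120)&(abs(Q[...,2])<120)
h=cv2.cvtColor(f['p'],cv2.COLOR_RGB2HSV)
for n,mm in dict(white=m,red=((h[...,0]<6)|(h[...,0]>174))&(h[...,1]>150)&(abs(Q[...,1])<20)&(abs(Q[...,2])<120)&(abs(Q[...,0])<120),blue=(h[...,0]>100)&(h[...,0]<125)&(h[...,1]>120)&(abs(Q[...,1])<32)&(abs(Q[...,0])<120)&(abs(Q[...,2])<120)).items():
    q=Q[mm][:,[0,2]]
    if len(q): print(n,len(q),np.percentile(q,[1,25,50,75,99],axis=0).round(0).tolist())
```

```text
t25.15 p [ 0.5546 -0.2872  0.2809] ty -26.81 open 0.0599 grip 3.9998270384967327 F [-0.49  1.14  2.91]
white 15635 [[-57.0, -14.0], [5.0, -8.0], [14.0, -2.0], [24.0, 5.0], [34.0, 71.0]]
red 1872 [[36.0, -5.0], [39.0, -4.0], [43.0, -2.0], [45.0, 2.0], [47.0, 7.0]]
blue 660 [[35.0, 8.0], [36.0, 9.0], [37.0, 10.0], [38.0, 10.0], [38.0, 12.0]]
```

View pics/w17.png

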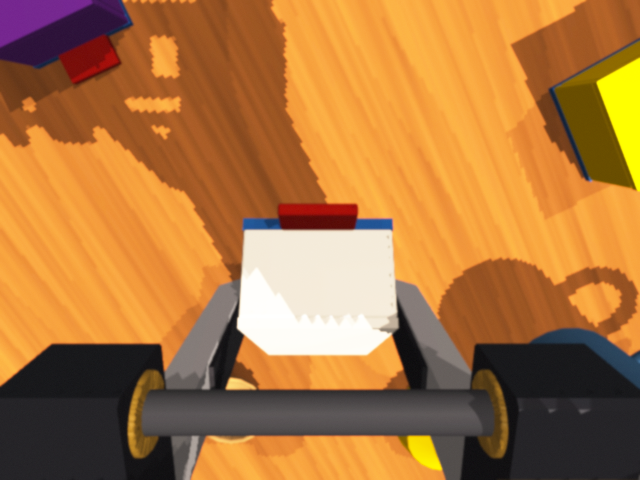

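The tin is tilted about 56° in the grip, end face at (317,290), with almost no slip. Continuing to upright.

step_arm(
  commands=[
    [-0.255, -0.51, 0.045, 0, 50],
    [-0.255, -0.51, 0.045, 0, 50],
    [-0.255, -0.51, 0.03, 0, 50],
    [-0.297, -0.595, -0.14, 0, 50],
    [-0.297, -0.595, -0.14, 0, 50],
    [0, 0, -0.06, 0, 50],
    [0, 0, 0, 0, 50],
  ],
)

```text
time: 25.9
eef_pos: [0.5274, -0.3405, 0.2753]
orientation: [0.852, 0.524, -0.001, -0.0]
ft_force: [-2.9, -0.7, 3.7]
opening: 0.0599
grip_force: 4.0
```

```bash
cat >> h.py <<'E'
def endface(tag):
    s=st();grab('wrist',tag);f=load(tag);P=cloud(f)
    M=R.from_quat(s['orientation']).as_matrix();Q=(P-s['eef_pos'])@M*1000-[0,0,180];h=cv2.cvtColor(f['p'],cv2.COLOR_RGB2HSV)
    B=(abs(Q[...,1])<32)&(abs(Q[...,0])<100)&(abs(Q[...,2])<100)
    b=B&(h[...,0]>100)&(h[...,0]<125)&(h[...,1]>120);r=B&((h[...,0]<6)|(h[...,0]>174))&(h[...,1]>150)
    w=B&(h[...,1]<90)&(f['p'].min(2)>90)&(abs(Q[...,1])<25)&(Q[...,0]>-45)
    for n,m in dict(blue=b,red=r,white=w).items():
        q=Q[m][:,[0,2]]
        if len(q)>20:
            l=cv2.fitLine(q.astype(np.float32),cv2.DIST_HUBER,0,.5,.01).ravel();print(n,len(q),'fwd/down 1,50,99%',np.percentile(q,[1,50,99],axis=0).round(1).tolist(),'slope %.1f'%np.degrees(np.arctan2(l[1],l[0])))
E
python3 -c "
from h import *
endface('w18')"
```

```text
t25.90 p [ 0.5274 -0.3405  0.2753] ty -26.75 open 0.0599 grip 4.000434038462117 F [-2.87 -0.67  3.67]
blue 2921 fwd/down 1,50,99% [[30.4, -16.0], [35.6, 1.3], [38.2, 92.1]] slope -87.7
red 2132 fwd/down 1,50,99% [[33.7, -31.8], [37.5, -30.0], [38.5, -16.6]] slope 81.5
white 16829 fwd/down 1,50,99% [[-5.7, -96.0], [16.5, -15.3], [32.4, 92.0]] slope 89.9
```

Upright within about 2°, standing on its plain end. Release, then regrip only the top few millimetres near the rim, so the pads turn easily.

step_arm(
  commands=[
    [-0.06, -0.12, -0.03, 0, 50],
    [0, 0, 0, 0, 61],
    [0, 0, 0, 0, 64],
    [0, 0, 0, 0, 75],
    [0, 0, 0, 0, 94],
    [0, 0, 0.6, 0, 94],
    [0.31, 0.61, 0.6, 0, 94],
    [0.31, 0.61, 0, 0, 94],
    [0, 0, 0, 0, 94],
  ],
)

```text
time: 26.85
eef_pos: [0.5402, -0.316, 0.2998]
orientation: [0.851, 0.526, 0.0, 0.001]
ft_force: [0.3, 1.0, 0.1]
opening: 0.0938
grip_force: 0.0
```

```bash
python3 -c "
from h import *
endface('w19')"
```

```text
t26.85 p [ 0.5402 -0.316   0.2998] ty -26.57 open 0.0938 grip 0.0 F [0.35 1.   0.08]
blue 2062 fwd/down 1,50,99% [[2.1, 8.4], [6.6, 11.8], [7.4, 96.5]] slope 89.4
red 1686 fwd/down 1,50,99% [[2.0, -7.3], [6.4, -4.8], [7.2, 6.7]] slope 81.0
white 7935 fwd/down 1,50,99% [[-36.8, 8.6], [-19.4, 10.0], [1.5, 11.4]] slope -0.2
```

step_arm(
  commands=[
    [-0.07, -0.13, 0, 0, 94],
    [0, 0, 0, 0, 50],
    [0, 0, 0, 0, 50],
    [0, 0, 0, 0, 50],
    [0, 0, 0, 0, 50],
    [0, 0, 0.3, 0, 50],
    [0, 0, 0.7, 0, 50],
    [0, 0, 1, 0, 50],
    [0, 0.3, 1, 0, 50],
    [0.12, 0.6, 1, 0.06, 50],
    [0.21, 1, 0.5, 0.072, 50],
    [0.21, 1, 0, 0.072, 50],
    [0.21, 1, 0, 0.072, 50],
    [0.21, 1, 0, 0.072, 50],
    [0.21, 1, 0, 0.072, 50],
    [0.21, 1, 0, 0.072, 50],
    [0.21, 1, 0, 0, 50],
    [0.21, 1, 0, 0, 50],
    [0.21, 1, 0, 0, 50],
    [0.21, 1, 0, 0, 50],
  ],
  squeeze=8,
)

```text
time: 28.9
eef_pos: [0.5822, -0.1015, 0.3899]
orientation: [0.735, 0.678, 0.0, 0.0]
ft_force: [1.3, -0.1, -1.3]
opening: 0.06
grip_force: 8.0
```

step_arm(
  commands=[
    [0.21, 1, 0, 0, 50],
    [0.21, 1, 0, 0, 50],
    [0.21, 1, 0, 0, 50],
    [0.21, 1, 0, 0, 50],
    [0.21, 1, 0, 0, 50],
    [0.21, 1, 0, 0, 50],
    [0.21, 1, 0, 0, 50],
    [0.21, 1, 0, 0, 50],
    [0.21, 1, 0, 0, 50],
    [0.21, 1, 0, 0, 50],
    [0.21, 1, 0, 0, 50],
    [0.21, 1, 0, 0, 50],
    [0.21, 1, 0, 0, 50],
    [0.21, 1, 0, 0, 50],
    [0.21, 1, 0, 0, 50],
    [0.21, 1, 0, 0, 50],
    [0.21, 1, 0, 0, 50],
    [0.21, 1, 0, 0, 50],
    [0.1, 0.5, 0, 0, 50],
    [0, 0, 0, 0, 50],
  ],
)

```text
time: 30.9
eef_pos: [0.6597, 0.269, 0.3888]
orientation: [0.734, 0.679, 0.0, -0.0]
ft_force: [0.4, -0.4, -2.3]
opening: 0.0596
grip_force: 8.0
```

```bash
python3 -c "
from h import *
pose('w20')"
```

```text
t30.90 p [0.6597 0.269  0.3888] ty -4.48 open 0.0596 grip 7.999026775360107 F [ 0.36 -0.43 -2.34]
815 theta 5.0 grip at tin x 54.0 z 33.3 width [-31.7  29.2]
corner rel grasp m -23.8 up -111.4 h 208.8 trayx 76.9
```

step_arm(
  commands=[
    [0.18, 0.15, -0.4, 0, 50],
    [0, 0, -1, 0, 50],
    [0, 0, -1, 0, 50],
    [0, 0, -0.8, 0, 50],
    [0, 0, -0.5, 0, 50],
    [0, 0, -0.25, 0, 50],
    [0, 0, -0.07, 0, 50],
    [-0.04, -0.47, 0.02, 0, 50],
    [-0.04, -0.47, 0.04, 0, 50],
    [-0.04, -0.47, 0.03, 0, 50],
    [-0.04, -0.47, -0.06, 0, 50],
    [-0.04, -0.47, -0.08, 0, 50],
    [-0.04, -0.47, -0.1, 0, 50],
    [0, 0, 0, 0, 50],
  ],
  squeeze=5,
)

```text
time: 32.35
eef_pos: [0.6585, 0.2126, 0.3047]
orientation: [0.735, 0.678, -0.001, -0.0]
ft_force: [0.5, 0.3, 0.1]
opening: 0.0601
grip_force: 5.0
```

```bash
sed -i 's/abs(Q\[...,2\])<110)&(abs(Q\[...,0\])<120)\n    A/X/; s/(abs(Q\[\.\.\.,2\])<110)/(abs(Q[...,2])<140)/' h.py; python3 -c "
from h import *
pose('w21')"
```

```text
t32.35 p [0.6585 0.2126 0.3047] ty -4.66 open 0.0601 grip 4.999948069453239 F [0.48 0.31 0.09]
2006 theta 36.6 grip at tin x 62.2 z 39.7 width [-30.   29.1]
corner rel grasp m 38.0 up -117.7 h 124.7 trayx 20.6
```

step_arm(
  commands=[
    [-0.03, -0.38, -0.17, 0, 50],
    [-0.03, -0.38, -0.2, 0, 50],
    [-0.03, -0.38, -0.23, 0, 50],
    [-0.03, -0.37, -0.29, 0, 50],
    [-0.03, -0.36, -0.33, 0, 50],
    [-0.03, -0.35, -0.37, 0, 50],
    [0, 0, 0, 0, 50],
  ],
)

```text
time: 33.1
eef_pos: [0.6544, 0.1688, 0.2715]
orientation: [0.735, 0.678, -0.001, -0.001]
ft_force: [-0.9, -0.7, -1.1]
opening: 0.0596
grip_force: 5.0
```

```bash
python3 -c "
from h import *
pose('w22')"
```

```text
t33.10 p [0.6544 0.1688 0.2715] ty -4.65 open 0.0596 grip 4.99889493919909 F [-0.9  -0.66 -1.12]
3409 theta 66.9 grip at tin x 55.9 z 45.6 width [-30.2  29.4]
corner rel grasp m 84.1 up -85.4 h 91.5 trayx -23.4
```

step_arm(
  commands=[
    [-0.02, -0.22, -0.27, 0, 50],
    [-0.02, -0.22, -0.28, 0, 50],
    [-0.02, -0.22, -0.29, 0, 50],
    [-0.02, -0.22, -0.32, 0, 50],
    [-0.01, -0.2, -0.33, 0, 50],
    [-0.01, -0.18, -0.33, 0, 50],
    [0, 0, 0, 0, 50],
  ],
)

```text
time: 33.85
eef_pos: [0.6526, 0.144, 0.2358]
orientation: [0.735, 0.678, -0.001, -0.0]
ft_force: [0.2, -1.4, -1.2]
opening: 0.0598
grip_force: 5.0
```

```bash
python3 -c "
from h import *
pose('w23')"
```

```text
t33.85 p [0.6526 0.144  0.2358] ty -4.60 open 0.0598 grip 4.999638609588146 F [ 0.16 -1.41 -1.21]
4406 theta 89.1 grip at tin x 52.3 z 48.0 width [-30.2  29.4]
corner rel grasp m 106.5 up -49.7 h 55.8 trayx -48.3
```

step_arm(
  commands=[
    [-0.01, -0.08, 0, 0, 50],
    [-0.01, -0.08, 0, 0, 50],
    [0, 0, -0.06, 0, 50],
    [0, 0, -0.06, 0, 50],
    [0, 0, 0, 0, 50],
    [0, 0, 0, 0, 50],
  ],
)

```text
time: 34.5
eef_pos: [0.6527, 0.1414, 0.2351]
orientation: [0.735, 0.678, 0.0, 0.0]
ft_force: [1.0, -0.9, -0.5]
opening: 0.0598
grip_force: 5.0
```

```bash
python3 -c "
from h import *
pose('w24')"
```

```text
t34.50 p [0.6527 0.1414 0.2351] ty -4.58 open 0.0598 grip 4.999893140047789 F [ 0.98 -0.86 -0.49]
4376 theta 89.5 grip at tin x 52.1 z 48.0 width [-30.3  29.4]
corner rel grasp m 106.7 up -49.0 h 55.1 trayx -50.9
```

Nearly down; 2 mm more until the floor carries it, then release and look.

step_arm(
  commands=[
    [0, 0, -0.06, 0, 50],
    [0, 0, -0.06, 0, 50],
    [0, 0, 0, 0, 50],
    [0, 0, 0, 0, 61],
    [0, 0, 0, 0, 66],
    [0, 0, 0, 0, 80],
    [0, 0, 0.2, 0, 94],
    [0, 0, 1, 0, 94],
    [0, 0, 1, 0, 94],
    [0, 0, 1, 0, 94],
    [-0.6, -0.8, 1, 0, 94],
    [-0.8, -1, 0.5, 0, 94],
    [-0.8, -1, 0, 0, 94],
    [-0.8, -1, 0, 0, 94],
    [-0.8, -1, 0, 0, 94],
    [-0.8, -1, 0, 0, 94],
    [-0.8, -1, 0, 0, 94],
    [-0.8, -1, 0, 0, 94],
    [-0.8, -1, 0, 0, 94],
    [0, 0, 0, 0, 94],
  ],
)

```text
time: 36.55
eef_pos: [0.5115, -0.0359, 0.3266]
orientation: [0.736, 0.677, -0.0, 0.0]
ft_force: [-0.6, -0.6, 0.6]
opening: 0.094
grip_force: 0.0
```

Run:
```python
from h import *
st();grab('top','top3');g=load('top3');P=cloud(g)
C=np.array([.5519,.2005]);a=np.radians(85.4);X=np.array([np.cos(a),np.sin(a)]);Y=np.array([-X[1],X[0]])
Q=P[150:330,200:340].reshape(-1,3);Q=Q[(Q[:,2]>.035)&(Q[:,2]<.065)]
t=np.c_[(Q[:,:2]-C)@X,(Q[:,:2]-C)@Y]*1000
for k in (-105,0,105):
    s=t[abs(t[:,1]-k)<45];z=Q[abs(t[:,1]-k)<45,2]
    r=cv2.minAreaRect(s.astype(np.float32));print(k,len(s),r,np.percentile(z,[2,50,98]).round(4))
a=cv2.resize(cv2.imread('pics/top3.png')[155:325,200:340],None,fx=3.5,fy=3.5,interpolation=2);cv2.imwrite('pics/t3c.png',a)
```

```text
t36.55 p [ 0.5115 -0.0359  0.3266] ty -4.73 open 0.0940 grip 0.0 F [-0.57 -0.58  0.63]
-105 361 ((-5.1105499267578125, -103.67974090576172), (61.173648834228516, 126.83893585205078), 89.81964874267578) [0.0364 0.0497 0.0559]
0 341 ((-5.423084259033203, 1.9759979248046875), (127.25831604003906, 61.07386779785156), 1.6798924207687378) [0.0378 0.0495 0.0562]
105 328 ((-6.886455535888672, 107.26638793945312), (60.45234680175781, 126.61749267578125), 89.9640121459961) [0.0396 0.0499 0.0561]
```

View pics/t3c.png

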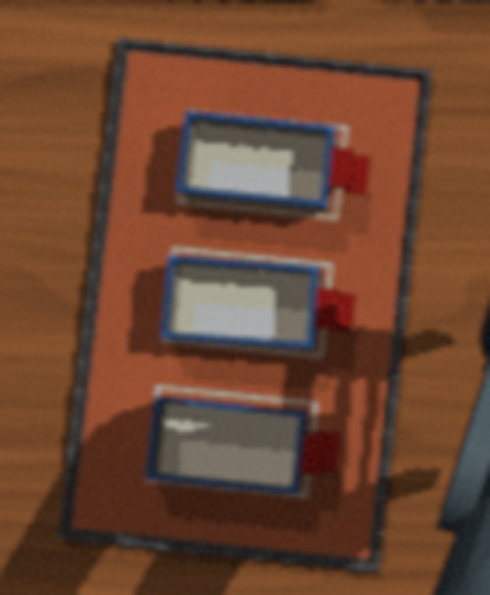

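All three tins sit mouth up on their outlines with lugs to the right. Relative to the set tin, the far one is at (0.3, -105.7) mm and the near one at (-1.5, 105.3) mm. Rim heights are about 50 mm for all three. The arm is clear.

```bash
python3 -c "
from station import job
print(job.hand_in())"
```

```text
the job is handed in; nothing more can be done
None
```

The job is handed in at about 37 s: both tins stand mouth up on the two empty outlines with lugs matching the tin already there, each within about 2 mm of its spot relative to that tin.

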